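# Unload the woodturner's clamshell jig

### The job

Swing the lid of the red-handled clamshell jig up and over past vertical so that it stays open by itself, then lift out the dark walnut knob and set it down gently, upright, in the green-lined tray, letting go only once it stands on the tray's floor. Leave the red jig's lid open, and leave the blue-handled jig shut.

Things in the scene. Friction and masses are not known exactly. Their poses are not given: they have to be found in the camera images.
- red_handle (a point): Centre of the red bar handle on the target jig's lid: a round bar 12 mm thick, 84 mm long between two arms, free all round (25 mm above and 25 mm ahead of the lid's front edge). Axes are the lid's: y along bar and hinge; with the lid shut x points level from the handle back to the hinge, z up. The hinge line lies 135 mm from here along point +x and 33 mm along point -z.
- red_lid (a joint): Angle of the red-handled lid, rad: 0 shut, 1.57 upright, stop at 1.95. A flat 8 mm open frame 110 by 100 mm with a crossbar over the knob, 0.2 kg, on a nearly frictionless hinge 64 mm above the bench: it falls shut below about 1.4 rad, beyond that it falls open. The jig is a wooden block, 110 mm (its x) by 100 mm, fixed to the bench.
- knob_mid (a point): Centre, half-way up, of the dark walnut knob: upright barrel 54 mm high, 40 mm across its middle (foot 34 mm), 50 g, z its axis, own yaw meaningless. It stands in the red jig in a seat 6 mm deep, between two ribs along the jig's y, 64 mm high and 64 mm apart; at its +y and -y sides fingers fit down to the floor, 14 mm above the bench. A pale one in the blue jig is not wanted.
- tray_floor (a point): Centre of the green floor of the low, empty wooden tray fixed to the bench: outside 140 mm (x) by 160 mm (y), walls 6 mm thick and 22 mm high; the floor, at this point, is 6 mm above the bench; z up.
- blue_lid (a joint): Lid angle of the other, identical jig with a blue handle, rad, 0 shut: leave it shut.

How it is judged:
On the way, in this order (a step that is already met when the one before it is completed fails the run):
1. the red-handled lid has been swung past vertical (beyond 93 degrees) (value of joint red_lid above 1.62 rad), for 0.2 s.
2. the dark knob has been lifted clear of the jig (value of joint red_lid above 1.62 rad and height (world z) of knob_mid above 0.1 m), for 0.1 s.
3. the dark knob is set down on the tray's floor while still held (not dropped) (x of knob_mid in the frame of tray_floor between -0.05 and 0.05 m and y of knob_mid in the frame of tray_floor between -0.06 and 0.06 m and z of knob_mid in the frame of tray_floor below 0.034 m and angle between knob_mid's own z axis and vertical below 0.2 rad and contact force between the fingers and knob above 0.3 N), for 0.05 s.
At the end, for the whole second after the job is handed in: The red-handled lid rests open past vertical (beyond 93 degrees), the dark knob stands at rest on the green tray's floor, upright within 11 degrees, its centre within 50 mm (tray x) and 60 mm (tray y) of the floor's centre, released, and the blue-handled lid is shut (value of joint red_lid above 1.62 rad and x of knob_mid in the frame of tray_floor between -0.05 and 0.05 m and y of knob_mid in the frame of tray_floor between -0.06 and 0.06 m and z of knob_mid in the frame of tray_floor between 0.018 and 0.034 m and angle between knob_mid's own z axis and vertical below 0.2 rad and linear speed of knob below 0.02 m/s and contact force between the fingers and knob below 0.1 N and value of joint blue_lid below 0.1 rad); the robot touches nothing.
It fails at once if the blue-handled lid is opened (more than 17 degrees) (value of joint blue_lid above 0.3 rad).
It also fails if it takes over 61 s, if anything falls off the work surface, if the arm or the gripper's body presses on something with over 40 N, if the wrist force passes 120 N, or if a joint passes its speed limit or range.

### The arm

A 6-joint arm with a two-finger parallel gripper is mounted at the origin on the work surface. World frame = base frame: x ahead of the robot, y to its left, z up, the work surface at z = 0. Lengths are in m, angles in rad, forces in N, time in s.
With the tool pointing down it reaches from about 0.35 to 0.8 m from the base axis. Payload 7.3 kg.
Tool frame: the origin (TCP) lies midway between the tips of the shut fingers; the grasp point (between the pads) lies 19 mm behind it; z points along the fingers, y is the direction in which the jaws open and shut (so a half turn about z gives the same grasp; the last joint's range is limited). The gripper opens to 85 mm and grips with 20 to 120 N. Pads are 22 mm wide; open, the fingers measure 114 mm over their backs; the gripper's body (76 mm by 85 mm) begins 54 mm behind the grasp point. The pads swing forward as they close: fully open they stand 13 mm farther back than shut.
Start: joints at [1.071, 0.342, 1.524, -0, 1.275, -0.146], TCP at [0.182, 0.493, 0.231] pointing down, gripper open.
Joint ranges: [-2.53, 2.53], [-0.77, 2.02], [0.04, 2.7], [-1, 4.14], [0.28, 2.66], [-3.11, 3.11]. Speed limits (rad/s): [2.57, 2.57, 3.14, 3.14, 3.14, 3.14].

### API

Orientations are given as a rotation vector (axis times angle).
In Python, from plant import manip gives the robot as it stands.
- The arm moves only by the shell command python3 -m jog 'ROWS' [FORCE]. ROWS is JSON, a list of rows, each a list of 7 numbers: the shift along the world's x, y, z in m, then the turn, a rotation vector about the world's x, y, z in degrees, then the opening, from 0 (shut) to 1 (fully open). In form: [[dx, dy, dz, wx, wy, wz, fingers], ...]. A call has 1 to 5 rows; each row shifts and turns the commanded pose from where the row before left it; what a row does not reach is not made up. A row lasts 1/12 s, in which the tool goes at most 41.7 mm and 7.16 degrees, less where a joint would pass 70% of its speed; a pose out of reach is approached as far as the arm can. A call is refused whole if a number of a shift passes 0.0417 or a number of a turn 7.16, either way. A call with a gripper value outside its range is refused whole. The fingers move at their own pace and stop on an object; FORCE is the grip in N (left out, the last holds). Time passes only in rows, so rows that do not move let the fingers close. It gives the time, the measured TCP pose, the force and the opening at its end, in the units of the state.
- manip.read_state(): the state, without advancing time (a new reading comes with each control period).
- manip.snapshot(name): name is "scene" or "top" or "wrist"; returns a dict with "frame" (384x512x3 uint8, blue, green, red), "depth" (384x512 float32, m along the optical axis (not along the pixel's ray), 0 where there is no reading), "vfov" (degrees; the focal length in pixels is half the picture's height over the tangent of half this angle, whatever the lens; pixels are square), "cx", "cy" (the principal point, pixels), "T" (4x4, takes a point from camera to world coordinates); the wrist camera has in their place "mount" (4x4, takes a point from camera to tool coordinates, whose origin is the TCP and whose axes are the flange's). Camera axes: x right, y down, z forward; pixel columns grow to the right and rows downward; lengths in m; the calibration is good to about 2 mm. A picture is of the moment at which its call begins: read the wrist's pose just before it.
- manip.hand_in(): hands the job in, once; it reports no verdict.
The state is a dict: "time_s": time; "joint_pos": joint angles; "qvel": joint speeds; "joint_torque": joint torques, N m; "eef_pos": TCP position; "tcp_rot": TCP orientation; "contact_force": force on the tool from outside, world axes, zero at the start; "wrist_torque": the same for the moment, N m; "width": finger opening in m.
Only numpy, scipy, OpenCV 4.12 (cv2) and the standard library are available. Lean on these libraries where they do the work, as an engineer would, in place of code of your own. Each camera call takes 0.05 s, during which the arm holds its last target. There are 200 camera calls.

## Working session

There is one attempt and no reset: what is moved stays moved. The work goes in short steps, Python scripts to look and compute and a shell command to move; the robot and the scene stay as the last step left them, time stands still between calls to the robot, and variables do not carry over. Pictures are saved under pics/ and viewed, about 8 in all and at most 12, crops included, and the job is handed in when it is done.

```bash
ls; mkdir -p pics; cat > h.py <<'E'
import numpy as np, cv2
from plant import manip
from scipy.spatial.transform import Rotation as R
def snap(n):
    s=manip.snapshot(n); f=s["frame"].shape[0]/2/np.tan(np.radians(s["vfov"])/2); s["f"]=f; return s
def cloud(s,T=None):
    h,w=s["depth"].shape; v,u=np.mgrid[:h,:w]; d=s["depth"]
    P=np.stack([(u-s["cx"])/s["f"]*d,(v-s["cy"])/s["f"]*d,d],-1)
    T=s["T"] if T is None else T
    return P@T[:3,:3].T+T[:3,3]
E
python3 - <<'E'
from h import *
print(manip.read_state())
for n in("scene","top"):
    s=snap(n); cv2.imwrite(f"pics/{n}0.png",s["frame"]); print(n,s["T"],s["f"])
    np.savez(f"{n}0.npz",**{k:v for k,v in s.items()})
E
```

```text
pics
{'time_s': 0.0, 'joint_pos': array([ 1.07102984e+00,  3.42724231e-01,  1.52505149e+00,  9.72350818e-06,
        1.27538982e+00, -1.46042144e-01]), 'qvel': array([-0.00109267,  0.00136146,  0.00041016, -0.00068818, -0.00105975,
        0.00139302]), 'joint_torque': array([ 1.75721820e-03, -4.33667135e+01, -2.46018362e+01, -8.97901964e-05,
        7.70337414e-03, -7.45047373e-06]), 'eef_pos': array([0.18165371, 0.49213114, 0.23061315]), 'tcp_rot': array([-5.52651599e-01, -3.09208409e+00,  2.33797109e-03]), 'contact_force': array([0.33933998, 0.02219703, 0.50659032]), 'wrist_torque': array([-0.03065046,  0.00768368, -0.06526988]), 'width': 0.08520150340352182}
scene [[-0.52440499  0.61582346 -0.58801434  0.9851581 ]
 [ 0.85133642  0.36703088 -0.37485283  0.31335141]
 [-0.01502375 -0.69717272 -0.71674576  0.71004615]
 [ 0.          0.          0.          1.        ]] 408.55329570615186
top [[ 1.53842520e-03 -9.87732377e-01  1.56148600e-01  3.48062940e-01]
 [-9.99968849e-01 -3.10644830e-04  7.88699560e-03 -2.67945259e-03]
 [-7.74173416e-03 -1.56155870e-01 -9.87702086e-01  9.35480634e-01]
 [ 0.00000000e+00  0.00000000e+00  0.00000000e+00  1.00000000e+00]] 355.72922317972433
```

View pics/top0.png

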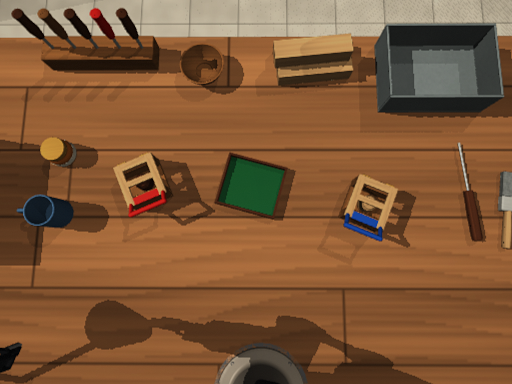

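View pics/scene0.png

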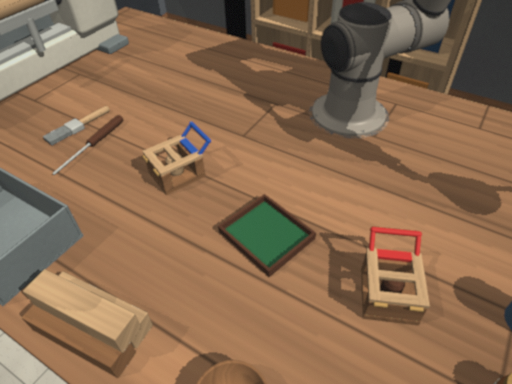

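The top view shows the red jig at about (143,185), the handle toward the robot at (147,203), the tray at (253,185) and the blue jig at (370,207). The scene view shows the red bar at (395,233), raised in front of the lid.

```bash
python3 - <<'E'
from h import *
def rng(im,lo,hi):
    return cv2.inRange(cv2.cvtColor(im,cv2.COLOR_BGR2HSV),lo,hi)>0
for n in("top","scene"):
    s=dict(np.load(f"{n}0.npz")); P=cloud(s)
    im=s["frame"]; 
    m=rng(im,(0,190,80),(6,255,255))|rng(im,(174,190,80),(180,255,255))
    ok=(s["depth"]>0)
    reg=(P[...,0]>.25)&(P[...,0]<.7)&(abs(P[...,1])<.5)&ok
    r=P[m&reg]; print(n,"red",len(r))
    hi=r[r[:,2]>r[:,2].max()-.012]; print("bar",len(hi),hi.mean(0),hi.min(0),hi.max(0))
    if len(hi)>5:
        c=hi[:,:2]-hi[:,:2].mean(0); u=np.linalg.svd(c,full_matrices=False)[2][0]; print("dir",np.degrees(np.arctan2(u[1],u[0])), np.ptp(c@u))
    g=rng(im,(50,90,30),(90,255,255))&reg
    q=P[g]; k=cv2.minAreaRect((q[:,:2]*1000).astype(np.float32)); print("green",len(q),k,np.median(q[:,2]))
    # lid top, yellow wood near jig
    j=reg&(np.hypot(P[...,0]-hi[:,0].mean(),P[...,1]-hi[:,1].mean())<.2)&(P[...,2]>.055)&~m
    j&=(P[...,2]<.085); q=P[j]; print("lid",len(q),cv2.minAreaRect((q[:,:2]*1000).astype(np.float32)),np.percentile(q[:,2],[5,50,95]))
    # dark knob
    d=reg&(P[...,2]>.03)&(im.max(-1)<75)&(np.hypot(P[...,0]-hi[:,0].mean(),P[...,1]-hi[:,1].mean())<.2); print("dark",d.sum(), P[d].mean(0) if d.any() else "")
E
```

```text
top red 464
bar 192 [0.44316698 0.26818333 0.10047006] [0.4229013  0.22655962 0.09332873] [0.46643621 0.31327024 0.10456652]
dir 113.1819900836195 0.09369321607799708
green 2587 ((513.2964477539062, 25.21356964111328), (147.06149291992188, 125.74931335449219), 74.74246215820312) 0.00545310279206479
lid 1252 ((514.3644409179688, 300.93511962890625), (125.93230438232422, 100.87850189208984), 23.590404510498047) [0.05867017 0.07031686 0.07307367]
dark 472 [0.51102342 0.29572926 0.05163075]
scene red 0Traceback (most recent call last):
  File "<stdin>", line 11, in <module>
    return umr_maximum(a, axis, None, out, keepdims, initial, where)
ValueError: zero-size array to reduction operation maximum which has no identity
```

```bash
python3 -m jog '[[0.0261,-0.0224,-0.006,0,0,-4.64,0.5],[0.0261,-0.0224,-0.006,0,0,-4.64,0.5],[0.0261,-0.0224,-0.006,0,0,-4.64,0.5],[0.0261,-0.0224,-0.006,0,0,-4.64,0.5],[0.0261,-0.0224,-0.006,0,0,-4.64,0.5]]' 20
python3 -m jog '[[0.0261,-0.0224,-0.006,0,0,-4.64,0.5],[0.0261,-0.0224,-0.006,0,0,-4.64,0.5],[0.0261,-0.0224,-0.006,0,0,-4.64,0.5],[0.0261,-0.0224,-0.006,0,0,-4.64,0.5],[0.0261,-0.0224,-0.006,0,0,-4.64,0.5]]'
python3 -m jog '[[0,0,0,0,0,0,0.5],[0,0,0,0,0,0,0.5],[0,0,0,0,0,0,0.5]]'
python3 - <<'E'
from h import *
st=manip.read_state(); print(st)
s=snap("wrist"); T=np.eye(4); T[:3,:3]=R.from_rotvec(st["tcp_rot"]).as_matrix(); T[:3,3]=st["eef_pos"]; print(T)
T=T@s["mount"]; P=cloud(s,T); im=s["frame"]; cv2.imwrite("pics/w1.png",im)
h=cv2.cvtColor(im,cv2.COLOR_BGR2HSV); m=((cv2.inRange(h,(0,190,80),(6,255,255))|cv2.inRange(h,(174,190,80),(180,255,255)))>0)&(s["depth"]>0)
r=P[m]; r=r[r[:,2]>.05]; hi=r[r[:,2]>np.percentile(r[:,2],99)-.008]; c=hi[:,:2]-hi[:,:2].mean(0); u=np.linalg.svd(c,full_matrices=False)[2][0]
print(len(r),len(hi),hi.mean(0),hi.max(0),np.degrees(np.arctan2(u[1],u[0])),np.ptp(c@u))
E
```

```text
time_s: 0.52
eef_pos: [0.3131, 0.3792, 0.2008]
tcp_rot: [-1.168, -2.916, 0.001]
contact_force: [0.5, 1.1, -1.2]
width: 0.0426
time_s: 0.93
eef_pos: [0.4438, 0.2671, 0.1708]
tcp_rot: [-1.732, -2.621, 0.001]
contact_force: [0.4, 1.2, 0.3]
width: 0.043
time_s: 1.18
eef_pos: [0.4424, 0.2685, 0.171]
tcp_rot: [-1.726, -2.624, 0.001]
contact_force: [-1.1, 0.4, 0.4]
width: 0.0427
{'time_s': 1.1833, 'joint_pos': array([ 3.97167696e-01,  3.86408548e-01,  1.63527723e+00,  3.96981610e-04,
        1.12095702e+00, -1.03259430e-02]), 'qvel': array([ 2.83651266e-02, -1.19005636e-02,  9.34632626e-04,  8.68588496e-04,
        2.66170553e-05,  2.89739892e-04]), 'joint_torque': array([-1.13687418e+00, -4.31252682e+01, -2.27599937e+01, -7.40674976e-02,
       -3.65719514e-02,  6.19307131e-03]), 'eef_pos': array([0.44240213, 0.26853986, 0.17100766]), 'tcp_rot': array([-1.72574682e+00, -2.62409159e+00,  1.05530992e-03]), 'contact_force': array([-1.09539536,  0.36609748,  0.41566706]), 'wrist_torque': array([ 0.02883272,  0.02435404, -0.02461935]), 'width': 0.04267631772757163}
[[-3.96150579e-01  9.18184891e-01 -1.10665037e-03  4.42402134e-01]
 [ 9.18185484e-01  3.96150743e-01 -7.65296594e-05  2.68539859e-01]
 [ 3.68131991e-04 -1.04642758e-03 -9.99999385e-01  1.71007659e-01]
 [ 0.00000000e+00  0.00000000e+00  0.00000000e+00  1.00000000e+00]]
3523 1555 [0.44243723 0.27481277 0.10118944] [0.46831591 0.31515704 0.10408824] -66.62674677019088 0.0945475807003027
```

```bash
python3 -m jog '[[0.001,0,-0.03,0,0,0,0.5],[0,0,-0.03,0,0,0,0.5],[0,0,-0.02,0,0,0,0.5],[0,0,-0.008,0,0,0,0.5],[0,0,0,0,0,0,0.5]]' 20
python3 -m jog '[[0,0,0,0,0,0,0],[0,0,0,0,0,0,0],[0,0,0,0,0,0,0],[0,0,0,0,0,0,0],[0,0,0,0,0,0,0]]' 20
python3 - <<'E'
from h import *
# arc steps
a=np.arctan2(.033,-.135); r=np.hypot(.033,.135); th=np.radians(np.arange(0,109,6)); p=np.c_[r*np.cos(a-th),r*np.sin(a-th)]
d=np.diff(p,axis=0); j=np.radians(23.3)
print(np.round(np.c_[np.degrees(th[1:]),d[:,0]*np.cos(j),d[:,0]*np.sin(j),d[:,1]],4))
E
```

```text
time_s: 1.65
eef_pos: [0.4421, 0.269, 0.0819]
tcp_rot: [-1.723, -2.625, 0.005]
contact_force: [0.1, 0.5, -0.6]
width: 0.0429
time_s: 2.07
eef_pos: [0.4446, 0.2691, 0.0848]
tcp_rot: [1.726, 2.624, 0.004]
contact_force: [-1.7, 1.8, 6.8]
width: 0.0108
[[ 6.00e+00  3.80e-03  1.70e-03  1.39e-02]
 [ 1.20e+01  5.20e-03  2.20e-03  1.34e-02]
 [ 1.80e+01  6.40e-03  2.80e-03  1.28e-02]
 [ 2.40e+01  7.60e-03  3.30e-03  1.20e-02]
 [ 3.00e+01  8.70e-03  3.80e-03  1.10e-02]
 [ 3.60e+01  9.70e-03  4.20e-03  1.00e-02]
 [ 4.20e+01  1.06e-02  4.60e-03  8.80e-03]
 [ 4.80e+01  1.14e-02  4.90e-03  7.50e-03]
 [ 5.40e+01  1.21e-02  5.20e-03  6.20e-03]
 [ 6.00e+01  1.26e-02  5.40e-03  4.80e-03]
 [ 6.60e+01  1.30e-02  5.60e-03  3.30e-03]
 [ 7.20e+01  1.33e-02  5.70e-03  1.80e-03]
 [ 7.80e+01  1.34e-02  5.80e-03  3.00e-04]
 [ 8.40e+01  1.33e-02  5.70e-03 -1.20e-03]
 [ 9.00e+01  1.31e-02  5.70e-03 -2.70e-03]
 [ 9.60e+01  1.28e-02  5.50e-03 -4.20e-03]
 [ 1.02e+02  1.23e-02  5.30e-03 -5.60e-03]
 [ 1.08e+02  1.17e-02  5.00e-03 -7.00e-03]]
```

```bash
python3 -m jog '[[0.0038,0.0017,0.0139,0,0,0,0],[0.0052,0.0022,0.0134,0,0,0,0],[0.0064,0.0028,0.0128,0,0,0,0],[0.0076,0.0033,0.012,0,0,0,0],[0.0087,0.0038,0.011,0,0,0,0]]' 20
```

```text
time_s: 2.48
eef_pos: [0.4733, 0.2817, 0.1471]
tcp_rot: [-1.724, -2.622, 0.007]
contact_force: [-7.8, -2.8, 3.5]
width: 0.0111
```

```bash
python3 -m jog '[[0.0097,0.0042,0.01,0,0,0,0],[0.0106,0.0046,0.0088,0,0,0,0],[0.0114,0.0049,0.0075,0,0,0,0],[0.0121,0.0052,0.0062,0,0,0,0],[0.0126,0.0054,0.0048,0,0,0,0]]'
```

```text
time_s: 2.9
eef_pos: [0.5316, 0.3071, 0.1859]
tcp_rot: [-1.726, -2.625, -0.001]
contact_force: [-2.7, 1.7, -1.1]
width: 0.011
```

Forces stay low and the bar is still held, so I continue over the top.

```bash
python3 -m jog '[[0.013,0.0056,0.0033,0,0,0,0],[0.0133,0.0057,0.0018,0,0,0,0],[0.0134,0.0058,0.0003,0,0,0,0],[0.0133,0.0057,-0.0012,0,0,0,0],[0.0131,0.0057,-0.0027,0,0,0,0]]'
python3 -m jog '[[0.0128,0.0055,-0.0042,0,0,0,0],[0.0123,0.0053,-0.0056,0,0,0,0],[0.006,0.0026,-0.0033,0,0,0,0],[0,0,0,0,0,0,0],[0,0,0,0,0,0,0]]'
python3 - <<'E'
from h import *
s=snap("scene"); cv2.imwrite("pics/s2.png",cv2.resize(s["frame"][150:384,250:512],None,fx=2,fy=2))
E
```

```text
time_s: 3.32
eef_pos: [0.5982, 0.3358, 0.1861]
tcp_rot: [-1.726, -2.625, -0.001]
contact_force: [-3.3, 0.6, -1.2]
width: 0.0111
time_s: 3.73
eef_pos: [0.6293, 0.3491, 0.1725]
tcp_rot: [1.726, 2.625, 0.002]
contact_force: [-0.3, 3.2, 2.5]
width: 0.011
```

View pics/s2.png

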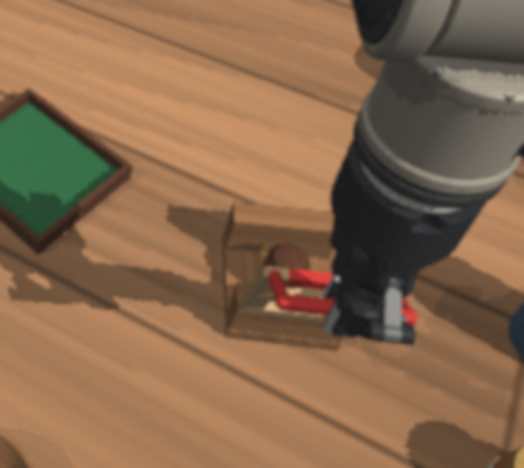

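The lid is past vertical: the red bar is held at crop (300,290), behind the box, and the dark knob is uncovered at about (288,262). I release the bar and go up.

```bash
python3 -m jog '[[0,0,0,0,0,0,0.35],[0,0,0,0,0,0,0.35],[0,0,0,0,0,0,0.35],[0,0,0,0,0,0,0.35]]'
python3 -m jog '[[0,0,0.01,0,0,0,0.35],[0,0,0.03,0,0,0,0.35],[0,0,0.03,0,0,0,0.35],[-0.02,-0.009,0.03,0,0,0,0.5],[-0.03,-0.013,0,0,0,0,1]]'
python3 -m jog '[[-0.033,-0.014,0,0,0,7,1],[-0.033,-0.014,0,0,0,7,1],[-0.033,-0.014,0,0,0,7,1],[0,0,0,0,0,7,1],[0,0,0,0,0,7,1]]'
python3 -m jog '[[0,0,0,0,0,7,1],[0,0,0,0,0,7,1],[0,0,0,0,0,0,1],[0,0,0,0,0,0,1]]'
python3 - <<'E'
from h import *
s=snap("top"); np.savez("top3.npz",**s); a=s["frame"][120:250,80:240]
st=manip.read_state(); T=np.eye(4); T[:3,:3]=R.from_rotvec(st["tcp_rot"]).as_matrix(); T[:3,3]=st["eef_pos"]; print(st["joint_pos"],T)
w=snap("wrist"); w["T"]=T@w["mount"]; np.savez("w3.npz",**w)
cv2.imwrite("pics/c3.png",np.hstack([cv2.resize(w["frame"],(400,300)),cv2.resize(a,(370,300))]))
E
```

```text
time_s: 4.12
eef_pos: [0.6291, 0.348, 0.1721]
tcp_rot: [1.727, 2.624, -0.001]
contact_force: [0.5, 0.0, -0.7]
width: 0.0298
time_s: 4.53
eef_pos: [0.5822, 0.3272, 0.2788]
tcp_rot: [1.723, 2.618, 0.016]
contact_force: [1.6, -0.0, 1.2]
width: 0.0531
time_s: 4.95
eef_pos: [0.4781, 0.2837, 0.2736]
tcp_rot: [0.848, 3.025, 0.0]
contact_force: [-0.3, 0.2, 0.5]
width: 0.0855
time_s: 5.28
eef_pos: [0.4802, 0.2844, 0.2728]
tcp_rot: [0.488, 3.103, 0.001]
contact_force: [0.2, -0.1, -0.2]
width: 0.0852
[ 3.97375721e-01  3.75743300e-01  1.35851156e+00 -4.02966436e-05
  1.40673194e+00 -8.60954494e-01] [[-9.51580246e-01  3.07399911e-01  5.74030448e-04  4.80274563e-01]
 [ 3.07400064e-01  9.51580349e-01  1.97807390e-04  2.84415456e-01]
 [-4.85430120e-04  3.64686602e-04 -9.99999816e-01  2.72631983e-01]
 [ 0.00000000e+00  0.00000000e+00  0.00000000e+00  1.00000000e+00]]
```

View pics/c3.png

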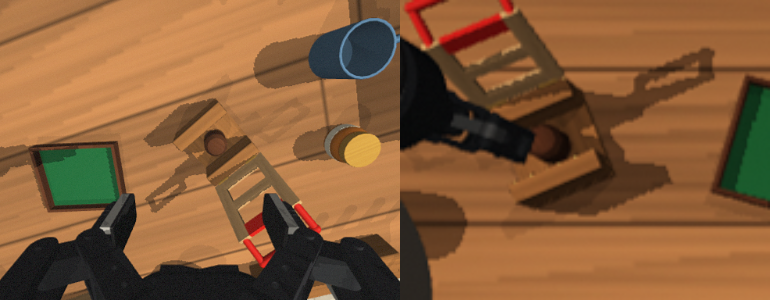

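The lid stays open on its own. The knob is visible between the ribs at (215,143) in the wrist view. I'll measure its top now.

```bash
python3 - <<'E'
from h import *
j=np.radians(23.3); ex=np.array([np.cos(j),np.sin(j)]); ey=np.array([-ex[1],ex[0]])
for n in("w3","top3"):
    s=dict(np.load(n+".npz")); P=cloud(s); c=np.array([.5166,.2997])
    q=(P[...,:2]-c); x=q@ex; y=q@ey; ok=s["depth"]>0
    k=ok&(np.hypot(x,y)<.026)&(P[...,2]>.045)&(P[...,2]<.09)
    Q=P[k]; zt=np.percentile(Q[:,2],90); t=Q[Q[:,2]>zt-.004]
    m=((k)&(P[...,2]>zt-.004)).astype(np.uint8); (u,v),r=cv2.minEnclosingCircle(np.argwhere(m)[:,::-1].astype(np.float32)); 
    C=(t[:,:2].max(0)+t[:,:2].min(0))/2
    print(n,k.sum(),"ztop",zt,"mean",t.mean(0),"mid",C,"extent",np.ptp(t,axis=0),"px",u,v,r)
    d=zt; ray=s["T"][:3,:3]@[(u-s["cx"])/s["f"],(v-s["cy"])/s["f"],1]; o=s["T"][:3,3]; print("  ray",o+ray*(d-o[2])/ray[2])
    b=ok&(abs(x)<.07)&(abs(y)<.06)&(abs(P[...,2]-.064)<.005)&(abs(x)>.03); print("  ribs",b.sum(),cv2.minAreaRect((P[b][:,:2]*1000).astype(np.float32)),P[b][:,2].mean())
E
```

```text
w3 681 ztop 0.0616977536690021 mean [0.5157959  0.30262514 0.06047248] mid [0.5158528  0.30268031] extent [0.03248476 0.03156492 0.00550221] px 276.0454406738281 185.9545440673828 12.143352508544922
  ray [0.51487156 0.30282395 0.06169775]
  ribs 2861 ((518.4965209960938, 302.9845275878906), (113.27626037597656, 100.07504272460938), 23.588302612304688) 0.06267936334687435
top3 171 ztop 0.06136283274307841 mean [0.51558663 0.29880403 0.06004473] mid [0.51497988 0.29862174] extent [0.03062025 0.02708308 0.00652061] px 141.19564819335938 181.02174377441406 6.5438971519470215
  ray [0.5142877  0.29898947 0.06136283]
  ribs 712 ((518.434326171875, 302.536865234375), (115.6082992553711, 99.76268768310547), 23.21572494506836) 0.062265698777390195
```

```bash
python3 -m jog '[[0.006,0.003,-0.02,0,0,7,1],[0.006,0.003,-0.02,0,0,7,1],[0.006,0.003,-0.02,0,0,7,1],[0.006,0.003,-0.02,0,0,7,1],[0.006,0.003,-0.02,0,0,7,1]]'
python3 -m jog '[[0.0053,0.0021,-0.02,0,0,6.3,1],[0,0,-0.02,0,0,0,1],[0,0,-0.01,0,0,0,1],[0,0,0,0,0,0,1],[0,0,0,0,0,0,1]]'
python3 - <<'E'
from h import *
st=manip.read_state(); M=R.from_rotvec(st["tcp_rot"]).as_matrix(); print(st["eef_pos"],np.degrees(np.arctan2(M[1,1],M[0,1])))
E
```

```text
time_s: 5.8
eef_pos: [0.5105, 0.2996, 0.1713]
tcp_rot: [-0.478, 3.105, 0.0]
contact_force: [-0.4, -0.0, -0.5]
width: 0.0855
time_s: 6.22
eef_pos: [0.5155, 0.3016, 0.1223]
tcp_rot: [0.641, -3.075, 0.0]
contact_force: [0.5, 0.6, -0.1]
width: 0.0853
[0.51546593 0.30159735 0.12229823] 113.53942739534916
```

```bash
python3 -m jog '[[0,0,-0.03,0,0,0,1],[0,0,-0.03,0,0,0,1],[0,0,-0.026,0,0,0,1],[0,0,-0.01,0,0,0,1],[0,0,-0.01,0,0,0,1]]' 25
python3 -m jog '[[0,0,0,0,0,0,1],[0,0,0,0,0,0,0],[0,0,0,0,0,0,0],[0,0,0,0,0,0,0],[0,0,0,0,0,0,0]]'
python3 -m jog '[[0,0,0,0,0,0,0],[0,0,0,0,0,0,0],[0,0,0,0,0,0,0],[0,0,0,0,0,0,0]]'
```

```text
time_s: 6.63
eef_pos: [0.516, 0.3018, 0.0165]
tcp_rot: [-0.642, 3.074, 0.0]
contact_force: [-0.6, 0.9, 1.0]
width: 0.0856
time_s: 7.05
eef_pos: [0.5162, 0.3019, 0.0174]
tcp_rot: [-0.643, 3.073, 0.001]
contact_force: [-0.6, -1.2, 16.4]
width: 0.04
time_s: 7.38
eef_pos: [0.5162, 0.3019, 0.0176]
tcp_rot: [-0.643, 3.073, 0.001]
contact_force: [-1.6, -0.8, 6.9]
width: 0.0394
```

```bash
python3 -m jog '[[0,0,0.01,0,0,0,0],[0,0,0.02,0,0,0,0],[0,0,0.03,0,0,0,0],[0,0,0.03,0,0,0,0],[0,0,0.03,0,0,0,0]]' 25
python3 -m jog '[[0,0,0.01,0,0,0,0],[0,0,0,0,0,0,0],[0,0,0,0,0,0,0]]'
python3 - <<'E'
from h import *
s=snap("scene"); cv2.imwrite("pics/s4.png",cv2.resize(s["frame"][100:384,200:512],None,fx=2,fy=2))
E
```

```text
time_s: 7.8
eef_pos: [0.5151, 0.3015, 0.1379]
tcp_rot: [0.643, -3.075, -0.0]
contact_force: [0.4, 0.7, -1.2]
width: 0.0392
time_s: 8.05
eef_pos: [0.5152, 0.3015, 0.146]
tcp_rot: [-0.643, 3.075, 0.0]
contact_force: [-0.7, 0.4, -1.1]
width: 0.0398
```

View pics/s4.png

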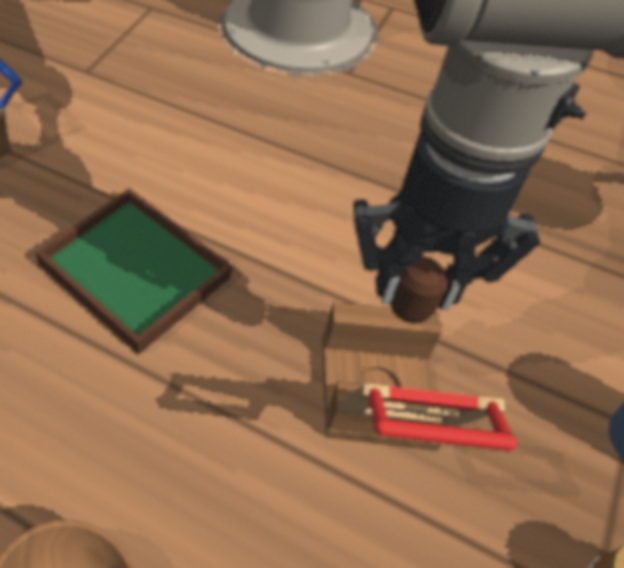

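The knob (crop 420,290) is held between the pads, clear of the jig, and the red lid is still open. Next is the tray.

```bash
python3 -m jog '[[0,-0.015,0,0,0,-3,0],[0,-0.025,0,0,0,-4,0],[0,-0.03,0,0,0,-5,0],[0,-0.03,0,0,0,-5,0],[0,-0.03,0,0,0,-5,0]]' 25
python3 -m jog '[[0,-0.03,0,0,0,-5,0],[0,-0.03,0,0,0,-5,0],[0,-0.03,-0.01,0,0,-5,0],[0,-0.03,-0.01,0,0,-1.8,0],[-0.002,-0.02,-0.01,0,0,0,0]]'
python3 -m jog '[[0,-0.0065,-0.02,0,0,0,0],[0,0,-0.02,0,0,0,0],[0,0,0,0,0,0,0],[0,0,0,0,0,0,0],[0,0,0,0,0,0,0]]'
python3 - <<'E'
from h import *
s=snap("scene"); P=cloud(s); im=s["frame"]; st=manip.read_state(); print(st["eef_pos"])
h=cv2.cvtColor(im,cv2.COLOR_BGR2HSV)
m=(h[...,0]<15)&(h[...,1]>90)&(im.max(-1)<120)&(s["depth"]>0)&(np.hypot(P[...,0]-.513,P[...,1]-.025)<.035)&(P[...,2]>.035)
q=P[m]; print(m.sum(),q.min(0),q.max(0),q.mean(0),np.percentile(q[:,2],[2,98]))
v,u=np.nonzero(m); print(u.min(),u.max(),v.min(),v.max())
c=im[v.mean().astype(int)-60:v.mean().astype(int)+80,u.mean().astype(int)-90:u.mean().astype(int)+90]; cv2.imwrite("pics/s5.png",cv2.resize(c,None,fx=4,fy=4))
E
```

```text
time_s: 8.52
eef_pos: [0.514, 0.1703, 0.1438]
tcp_rot: [0.039, -3.137, 0.001]
contact_force: [0.8, -0.4, -0.1]
width: 0.0396
time_s: 8.93
eef_pos: [0.5123, 0.0293, 0.1139]
tcp_rot: [-0.419, -3.11, 0.001]
contact_force: [0.2, -0.0, -1.1]
width: 0.0393
time_s: 9.35
eef_pos: [0.5134, 0.0254, 0.076]
tcp_rot: [-0.414, -3.113, -0.0]
contact_force: [-0.1, 0.5, -2.0]
width: 0.0394
[0.51378891 0.02546239 0.07654272]
271 [ 0.5012381  -0.0088854   0.07155757] [0.53624974 0.05010461 0.17455906] [0.52818233 0.02641449 0.10794404] [0.07519476 0.13818869]
250 276 178 220
```

View pics/s5.png

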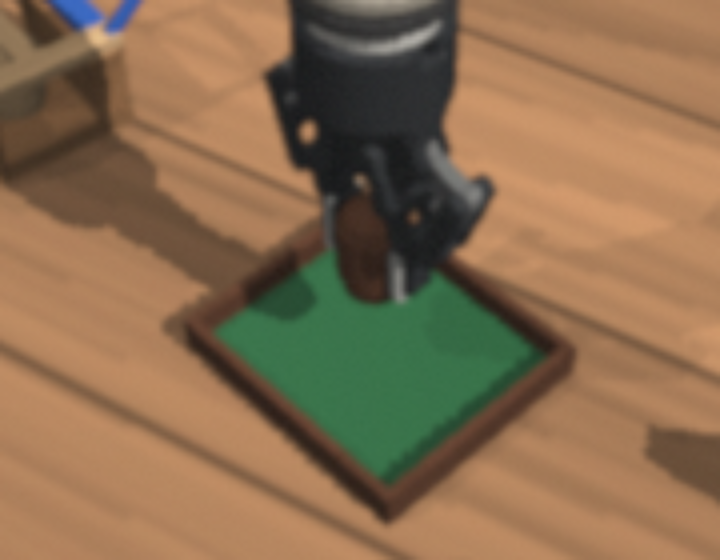

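The knob hangs upright over the tray, its foot at about (370,298) in the crop. Measured foot height is about 0.072 against 0.067 expected. I lower it and watch the force.

```bash
python3 -m jog '[[0,0,-0.02,0,0,0,0],[0,0,-0.02,0,0,0,0],[0,0,-0.01,0,0,0,0],[0,0,-0.004,0,0,0,0],[0,0,0,0,0,0,0]]' 25
python3 -m jog '[[0,0,-0.002,0,0,0,0],[0,0,0,0,0,0,0],[0,0,-0.002,0,0,0,0],[0,0,0,0,0,0,0]]'
python3 -m jog '[[0,0,-0.002,0,0,0,0],[0,0,0,0,0,0,0],[0,0,0,0,0,0,0]]'
```

```text
time_s: 9.82
eef_pos: [0.5133, 0.0254, 0.0219]
tcp_rot: [-0.414, -3.113, -0.0]
contact_force: [-0.2, -0.6, 0.5]
width: 0.0392
time_s: 10.15
eef_pos: [0.5137, 0.0251, 0.0185]
tcp_rot: [0.415, 3.113, 0.0]
contact_force: [-0.3, 0.6, 0.4]
width: 0.0396
time_s: 10.4
eef_pos: [0.5134, 0.0251, 0.0161]
tcp_rot: [-0.415, -3.114, -0.0]
contact_force: [-0.2, 1.5, -0.9]
width: 0.0397
```

```bash
python3 -m jog '[[0,0,-0.001,0,0,0,0],[0,0,0,0,0,0,0],[0,0,0,0,0,0,0]]'
python3 -m jog '[[0,0,-0.001,0,0,0,0],[0,0,0,0,0,0,0],[0,0,0,0,0,0,0]]'
python3 - <<'E'
from h import *
print([np.round(manip.read_state()["contact_force"],1)])
E
```

```text
time_s: 10.65
eef_pos: [0.5136, 0.0251, 0.0156]
tcp_rot: [0.415, 3.114, 0.0]
contact_force: [-1.9, -0.8, 5.4]
width: 0.0396
time_s: 10.9
eef_pos: [0.5136, 0.0251, 0.0155]
tcp_rot: [0.414, 3.113, 0.0]
contact_force: [-3.4, -0.1, 16.0]
width: 0.0393
[array([-3.4, -0.1, 16. ])]
```

Contact begins at TCP z 0.0156, as predicted, with 16 N from the floor. I hold briefly, then release.

```bash
python3 -m jog '[[0,0,0.001,0,0,0,0],[0,0,0,0,0,0,0]]'
python3 -m jog '[[0,0,0,0,0,0,0.55],[0,0,0,0,0,0,0.6],[0,0,0,0,0,0,0.8],[0,0,0,0,0,0,0.8],[0,0,0,0,0,0,0.8]]'
python3 -m jog '[[0,0,0.02,0,0,0,0.8],[0,0,0.03,0,0,0,0.8],[0,0,0.04,0,0,0,0.8],[0,0,0.04,0,0,0,0.8],[0,0,0.04,0,0,0,0.8]]'
python3 -m jog '[[-0.04,0,0,0,0,0,0.8],[-0.04,0,0,0,0,0,0.8],[-0.03,0,0,0,0,0,0.8],[0,0,0,0,0,0,0.8],[0,0,0,0,0,0,0.8]]'
python3 - <<'E'
from h import *
s=snap("scene"); P=cloud(s); im=s["frame"]
q=P[(s["depth"]>0)&(np.hypot(P[...,0]-.513,P[...,1]-.025)<.04)&(P[...,2]>.015)&(P[...,2]<.09)]
t=q[q[:,2]>np.percentile(q[:,2],98)-.004]; print(len(q),"top",np.percentile(q[:,2],98),t.mean(0),"mid",(q.max(0)+q.min(0))/2)
cv2.imwrite("pics/s6.png",cv2.resize(im[90:350,120:450],None,fx=2,fy=2))
E
```

```text
time_s: 11.07
eef_pos: [0.5137, 0.0251, 0.0155]
tcp_rot: [0.415, 3.113, 0.0]
contact_force: [-0.7, 0.2, 7.9]
width: 0.0396
time_s: 11.48
eef_pos: [0.5134, 0.0251, 0.0149]
tcp_rot: [-0.415, -3.114, -0.0]
contact_force: [-0.8, -0.3, -0.3]
width: 0.0681
time_s: 11.9
eef_pos: [0.5129, 0.0252, 0.1867]
tcp_rot: [-0.415, -3.113, -0.0]
contact_force: [1.1, -0.1, -0.1]
width: 0.0681
time_s: 12.32
eef_pos: [0.4025, 0.0252, 0.1855]
tcp_rot: [0.415, 3.113, 0.0]
contact_force: [0.0, 0.3, 0.3]
width: 0.0686
402 top 0.06187509950903615 [0.51606216 0.0254502  0.05983189] mid [0.51897659 0.02470649 0.03993398]
```

View pics/s6.png

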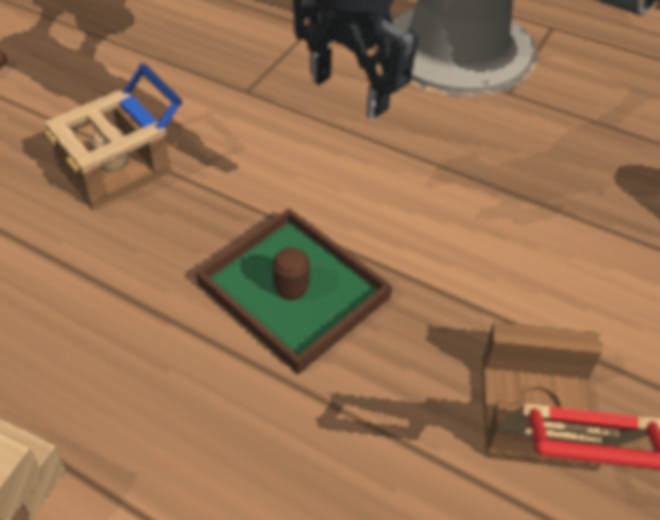

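The knob stands upright at the centre of the tray (290,273). The red lid is open, the blue lid is shut, and the gripper is clear of everything.

```bash
python3 -c "
from plant import manip
print(manip.hand_in())"
```

```text
the job is handed in; nothing more can be done
None
```

The job is done and handed in at about 12.4 s of the 61 s allowed; no verdict was given.

- **Red lid:** I gripped the red bar, swung the lid along its arc to about 105° and let go. It has stayed open by itself in every picture since.
- **Knob:** I lifted the dark knob with the jaws along the jig's y axis and set it at the tray's centre. I let go only after the floor pushed back with 5–16 N, at the predicted height.
- **Last checks:** In the final picture the knob stands upright and clear of the gripper, with its top at 0.062 m (0.060 m expected). It is within about 5 mm of the tray's centre. The blue lid is shut, and the external force reads about zero.
- **Disagreement:** Before lowering, the knob's foot measured about 4–5 mm higher than expected. Contact at the predicted height did not bear that out.
- **Not measured:** I judged the knob's tilt and the final lid angles from pictures only.

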